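# Clamp a specimen slide on the inspection stage

## Task

Draw the curved spring arm of the white inspection stage back by its post until it stays back by itself, then set the specimen slide flat on the stage against the end stop and slide it under the lip of the fixed edge until it bears squarely against that edge. Then push the arm forward so that it springs shut against the slide, and leave the slide clamped there. Be gentle, the specimens are brittle: never press the slide or the stage hard, and leave the other things on the table where they are.

Things in the scene. Friction and masses are not known exactly. Their poses are not given: they have to be found in the camera images.
- holder: White inspection stage: flat block fixed to the table, its top (the stage) 25 mm above the table. Origin at table level; z up, x towards the fixed edge, y along it. The block spans x -94 to +70 mm, y -112 to +92 mm. The curved spring arm is opposite the fixed edge. Pressing any part of stage or arm with the fingers above 30 N is too hard.
- track: Slots that carry the fixed edge, an aluminium rail 100 mm long (y), 12 mm thick, locked by two screws. Origin at stage level (holder x +40 mm, y 0), axes as the holder: mean place of the rail's inner face. The rail is locked up to 6 mm nearer or farther in x; this is not measured: feel for it. Its lip overhangs the slide by 4 mm, underside 10.5 mm, top 14 mm above the stage.
- stop (a point): Middle of the end stop's inner face, at stage level (holder x +15 mm, y -38 mm). The end stop is a low aluminium bar, 34 mm long in x, 12 mm thick, 10 mm high, no lip. Axes as the holder.
- hinge (a point): Pivot of the curved arm, on the stage surface (holder x -30 mm, y -85 mm). The pivot axis is vertical. Axes as the holder.
- post (a point): Upright steel post, 12 mm diameter, at the free end of the curved arm, up to 45 mm above the stage; this point is on its axis 30 mm above the stage. With the arm at 0 it stands +12 mm in x and +102 mm in y from the pivot (holder axes). The curved arm is a round steel bar 8 mm thick, its top 9 mm above the stage.
- clip (a joint): Arm angle (rad): 0 fully forward (empty), 0.05 to 0.20 pressing on a seated slide, 0.55 at the hard stop. Grows anticlockwise from above, away from the fixed edge. Over-centre spring: below 0.30 driven forward (5 N at the post at 0, 3 to 5 N on a seated slide), above 0.30 driven back to the stop and stays (4.5 N at the post). Damped: quick moves add a few N.
- seat (a point): Mean place, on the stage surface, of the centre of the slide's underside when seated (holder x +15 mm, y 0, 25 mm above the table). y is true; the true x is up to 6 mm nearer or farther, as the fixed edge is locked. Axes as the holder: +x to the fixed edge, -y to the end stop.
- slide_mid (a point): Centre of the specimen slide, 21 mm above its underside. Aluminium plate 50 mm (x) x 76 mm (y) x 8 mm with copper scales at both ends and an upright grip bar on its middle: 12 mm thick (x), 40 mm long (y), top 42 mm above the underside. About 120 g; it lies loose on the table, plate down. Either way round is right; its 76 mm side goes along the fixed edge.
- slide: The same specimen slide; origin at the centre of its underside, axes as above. Pressing it above 25 N against the stage, its edges or the arm cracks the specimens.
- ringbox: Bystander: small open black box, 55 x 75 x 26 mm.
- weight: Bystander: brass weight, 44 mm diameter, 44 mm high.
- brush: Bystander: a small hand brush.
- tape: Bystander: roll of paper tape, 80 mm diameter, 24 mm high.
- jar: Bystander: jar 56 mm diameter, 75 mm high.
- scales: Bystander: flat piece of armour with copper scales, 90 x 130 x 9 mm.
Things that resemble listed ones, but are neither listed nor needed, are in the scene too. Leave any green look-alike of the slide alone.

How it is judged:
By the outcome, as a careful person would: the job done as asked, in the order asked, and still so for the second after the job is handed in, with the robot touching nothing.
It also fails if it takes over 72 s, if anything falls off the work surface, if the arm or the gripper's body presses on something with over 40 N, if the wrist force passes 120 N, or if a joint passes its speed limit or range.

## Robot

A 7-joint arm with a two-finger parallel gripper is mounted at the origin on the work surface. World frame = base frame: x ahead of the robot, y to its left, z up, the work surface at z = 0. Lengths are in mm, angles in rad, forces in N, time in s.
With the tool pointing down it reaches from about 350 to 900 mm from the base axis. Payload 19.9 kg.
Tool frame: the origin (TCP) lies at the very end of the fingers, on their centre line; the grasp point (between the pads) lies 19 mm behind it; z points along the fingers, y is the direction in which the jaws open and shut (so a half turn about z gives the same grasp; the last joint's range is limited). The gripper opens to 85 mm and grips with 20 to 120 N. Pads are 22 mm wide; open, the fingers measure 114 mm over their backs; the gripper's body (76 mm by 85 mm) begins 54 mm behind the grasp point. The pads swing forward as they close: fully open they stand 13 mm farther back than shut.
Start: joints at [-1.165, 0.417, -0.01, 1.614, 0.005, 1.111, -0.053], TCP at [270.602, 563.361, 231.26] pointing down, gripper open.
Joint ranges: [-2.81, 2.81], [-0.39, 2.02], [-1.27, 1.25], [0.06, 2.57], [-1.19, 4.33], [0.19, 2], [-2.82, 2.82]. Speed limits (rad/s): [1.89, 1.89, 2.39, 2.39, 3.01, 3.01, 3.01].

## Interface

Orientations are given as a rotation vector (axis times angle).
In Python, from cell import ctrl gives the robot as it stands. The module is installed in compiled form; this text tells all that it offers.
- The arm moves only by the tool play_rows, never from a script. Its argument "increments" is a list of rows, each a list of 7 numbers: the shift along the tool's x, y, z in mm, then the turn, a rotation vector about the tool's x, y, z in degrees, then the finger opening in mm, from 0 to 85.4. In form: [[dx, dy, dz, rx, ry, rz, gripper], ...]. A call has 1 to 5 rows; each row is the pose to reach, as a shift and turn from the pose commanded when the call began, along the tool's axes at that moment; what a row does not reach only later rows make up. A row lasts 1/8 s, in which the tool goes at most 62.5 mm and 10.7 degrees, less where a joint would pass 70% of its speed; a pose out of reach is approached as far as the arm can. A call with a gripper value outside its range is refused whole. The fingers move at their own pace and stop on an object; the grip force is fixed at half the most. Time passes only in rows, so rows that repeat a pose let the fingers close. It gives the time, the measured TCP pose, the force and the opening at its end, in the units of the state.
- ctrl.get_obs(): the state, without advancing time (a new reading comes with each control period).
- ctrl.snapshot(name): name is "scene" or "top" or "wrist"; returns the picture (384x512x3 uint8, red, green, blue); there is no depth.
- ctrl.camera_params(name): a dict with "intrinsics" (3x3 intrinsics, pixels), "camera_from_world" (4x4, takes a point from world to camera coordinates). Camera axes: x right, y down, z forward; pixel columns grow to the right and rows downward; lengths in mm; the calibration is good to about 2 mm. A picture is of the moment at which its call begins: read the wrist's pose just before it. camera_params takes no time and is no camera call; for the wrist camera it gives the pose at the moment of the call.
- ctrl.close_job(): hands the job in, once; it reports no verdict.
Trained networks look in the newest picture that a camera, given by its name, has taken for a name from the list of things; names that differ only in an ending like _2 or _b are one class to them, and where a whole thing is asked for, a point or a joint stands for the part that bears it (a point fixed in the world has none). Each returns a list of dicts, best first, with "conf" (0 to 1); they miss things now and then, are a little off and sometimes report something else, mostly with a low value. They report only what shows in the picture. A call takes as long as a camera call. They do not tell look-alikes from the thing itself.
- ctrl.silhouettes(camera, name): "pixels" (384x512 bool, what is visible of it) and "xy" ([column, row] in pixels, amid what is visible of it).
The state is a dict: "t": time; "joint_positions": joint angles; "joint_vel": joint speeds; "joint_torque": joint torques, N m; "eef_pos": TCP position; "orientation": TCP orientation; "force": force on the tool from outside, world axes, zero at the start; "torque": the same for the moment, N m; "width": opening from 0.0 (shut) to 1.0 (fully open).
Only numpy, scipy, OpenCV 4.12 (cv2) and the standard library are available. Lean on these libraries where they do the work, as an engineer would, in place of code of your own. Each camera call takes 0.05 s, during which the arm holds its last target.

## Working session

There is one attempt and no reset: what is moved stays moved. The work goes in short steps, Python scripts to look and compute and a tool call to move; the robot and the scene stay as the last step left them, time stands still between calls to the robot, and variables do not carry over. Pictures are saved under pics/ and viewed, and the job is handed in when it is done.

Besides the shell and the picture viewer there is one more tool, called after ">>>" in YAML: its name, and indented under it one key for each argument. play_rows: Moves the arm, as the interface text tells. Its arguments: {"type":"object","properties":{"increments":{"type":"array","items":{"type":"array","items":{"type":"number"}}}},"required":["increments"]}

```bash
mkdir -p pics; ls; cat > h.py <<'E'
import numpy as np, cv2
from cell import ctrl
from scipy.spatial.transform import Rotation as R
def snap(n,f):
    im=ctrl.snapshot(n); cv2.imwrite('pics/'+f,im[:,:,::-1].copy()); return im
def ray(cam,px,z,P=None):
    P=P or ctrl.camera_params(cam); K=np.array(P['intrinsics']);T=np.array(P['camera_from_world'])
    d=T[:3,:3].T@np.linalg.solve(K,[px[0],px[1],1]); c=-T[:3,:3].T@T[:3,3]
    return c+d*(z-c[2])/d[2]
def proj(cam,p):
    P=ctrl.camera_params(cam); K=np.array(P['intrinsics']);T=np.array(P['camera_from_world'])
    q=K@(T[:3,:3]@np.array(p,float)+T[:3,3]); return q[:2]/q[2]
E
python3 - <<'E'
from h import *
o=ctrl.get_obs(); print(o)
for n in('scene','top','wrist'):
    snap(n,n+'0.png'); P=ctrl.camera_params(n); T=np.array(P['camera_from_world']); print(n,P['intrinsics'],-T[:3,:3].T@T[:3,3],T[:3,:3])
E
```

```text
pics
{'t': 0.0, 'joint_positions': array([-1.16451838,  0.41797763, -0.01031835,  1.61420379,  0.00474108,
        1.11067986, -0.05299351]), 'joint_vel': array([-0.00105932, -0.00018441,  0.00131666, -0.00235775,  0.00016352,
        0.00218601,  0.00086552]), 'joint_torque': array([ 3.68314468e-04, -8.64440489e+01,  6.78725280e-01, -4.34919333e+01,
        1.90076401e-02,  7.38653471e-03, -3.06662207e-05]), 'eef_pos': array([270.45946329, 563.05396657, 230.64547779]), 'orientation': array([-6.97399608e-01, -3.06304723e+00,  1.94157439e-03]), 'force': array([-0.08534252, -0.67062413, -0.23218901]), 'torque': array([ 0.01013412,  0.01478363, -0.02962577]), 'width': 1.0022824733917923}
scene [[371.18079808   0.         261.30744133]
 [  0.         371.18079808 193.02601903]
 [  0.           0.           1.        ]] [1164.4345613  -561.54304475  725.0306093 ] [[ 0.69674865  0.7172106   0.01225832]
 [ 0.44013231 -0.41395638 -0.79682098]
 [-0.56641405  0.56057922 -0.60409111]]
top [[368.62271836   0.         260.29095154]
 [  0.         368.62271836 190.72234264]
 [  0.           0.           1.        ]] [ 437.73902459   35.09302736 1035.86666707] [[-0.00114579 -0.99991575 -0.01292963]
 [-0.99125612  0.00284171 -0.13192133]
 [ 0.13194696  0.01266542 -0.99117586]]
wrist [[264.938224     0.         254.05532952]
 [  0.         264.938224   188.1928582 ]
 [  0.           0.           1.        ]] [198.96276359 597.66341488 373.06259054] [[ 4.32680675e-01  9.01546898e-01 -7.89500152e-04]
 [ 8.57968780e-01 -4.11496879e-01  3.07505920e-01]
 [ 2.76906132e-01 -1.33729236e-01 -9.51545840e-01]]
```

View pics/scene0.png

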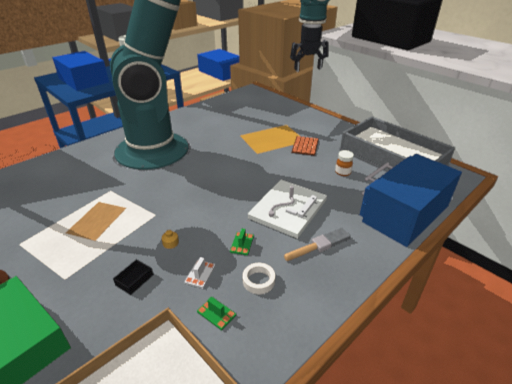

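View pics/top0.png

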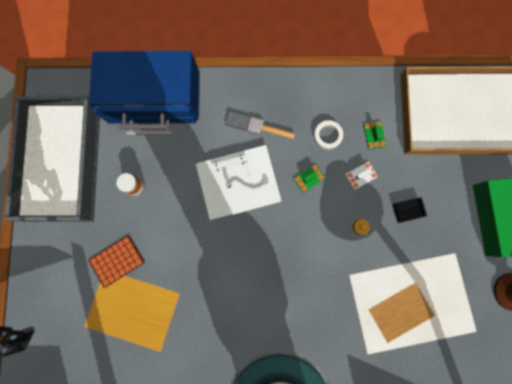

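View pics/wrist0.png

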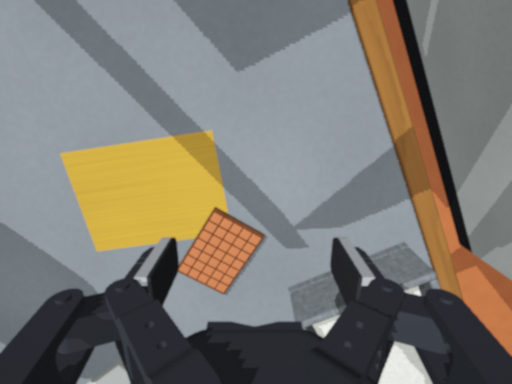

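Top view: stage near (240,181), white slide (362,174), green look-alikes (309,178) and (374,134). I'll refine this with crops and silhouettes.

```bash
python3 - <<'E'
from h import *
t=cv2.imread('pics/top0.png'); cv2.imwrite('pics/tc.png',cv2.resize(t[125:235,185:395],None,fx=3.8,fy=3.8,interpolation=cv2.INTER_CUBIC))
t=cv2.imread('pics/scene0.png'); cv2.imwrite('pics/sc.png',cv2.resize(t[170:300,170:340],None,fx=4.4,fy=4.4,interpolation=cv2.INTER_CUBIC))
for n in('holder','slide','track','post','stop'):
    for c in('top','scene'):
        for s in ctrl.silhouettes(c,n)[:3]:
            m=s['pixels'].astype(np.uint8)
            pts=np.argwhere(m)[:,::-1].astype(np.float32)
            print(n,c,round(s['conf'],2),s['xy'],m.sum(),cv2.boxPoints(cv2.minAreaRect(pts)).round(1).tolist())
E
```

```text
holder top 0.96 [240.2, 179.4] 4319 [[194.0, 163.10000610351562], [266.1000061035156, 143.8000030517578], [281.29998779296875, 201.0], [209.3000030517578, 220.1999969482422]]
holder scene 0.67 [288.0, 207.8] 2744 [[245.10000610351562, 219.0], [263.1000061035156, 171.5], [327.5, 196.0], [309.5, 243.5]]
slide top 0.89 [375.1, 137.2] 472 [[363.0, 123.19999694824219], [380.5, 119.69999694824219], [385.79998779296875, 146.1999969482422], [368.29998779296875, 149.6999969482422]]
slide top 0.73 [358.6, 176.4] 458 [[345.0, 173.89999389648438], [368.29998779296875, 160.89999389648438], [376.8999938964844, 176.39999389648438], [353.6000061035156, 189.3000030517578]]
slide top 0.55 [309.4, 173.8] 424 [[293.79998779296875, 177.1999969482422], [314.79998779296875, 163.1999969482422], [324.6000061035156, 177.89999389648438], [303.6000061035156, 191.89999389648438]]
slide scene 0.71 [215.5, 313.4] 695 [[196.3000030517578, 313.5], [208.8000030517578, 294.79998779296875], [237.1999969482422, 313.79998779296875], [224.6999969482422, 332.5]]
slide scene 0.66 [198.5, 270.1] 572 [[183.8000030517578, 282.
[... 1205 characters left out ...]
1035156, 221.60000610351562]]
post scene 0.48 [287.7, 205.7] 2622 [[246.3000030517578, 218.3000030517578], [265.1000061035156, 171.1999969482422], [326.70001220703125, 195.89999389648438], [307.79998779296875, 242.89999389648438]]
stop top 0.8 [239.5, 182.4] 4365 [[194.1999969482422, 162.6999969482422], [266.20001220703125, 143.6999969482422], [281.6000061035156, 201.6999969482422], [209.5, 220.8000030517578]]
stop top 0.59 [360.8, 226.8] 239 [[352.0, 219.0], [369.0, 219.0], [369.0, 234.0], [352.0, 234.0]]
stop scene 0.92 [286.8, 207.4] 2727 [[245.60000610351562, 218.8000030517578], [264.0, 170.89999389648438], [327.79998779296875, 195.39999389648438], [309.3999938964844, 243.3000030517578]]
```

```bash
ls pics
```

```text
sc.png
scene0.png
tc.png
top0.png
wrist0.png
```

View pics/tc.png

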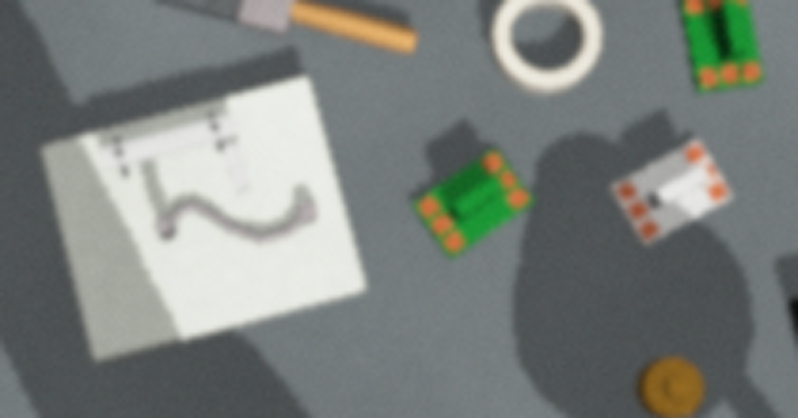

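View pics/sc.png

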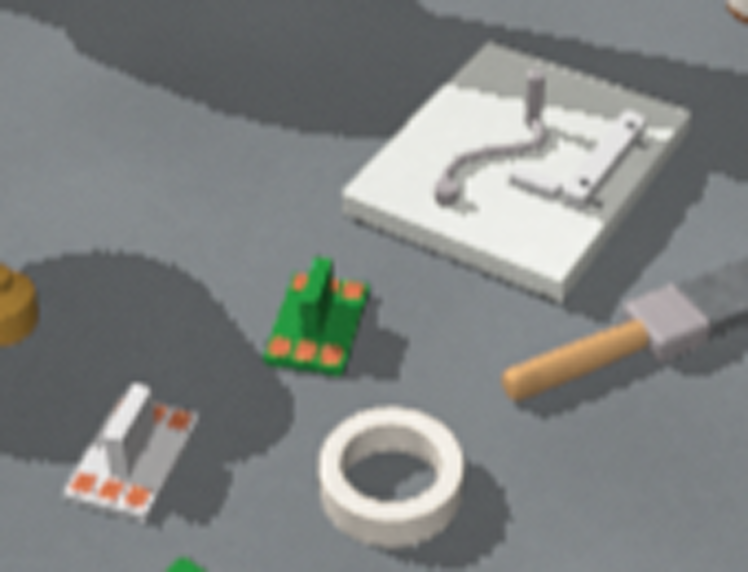

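```bash
cat > fit.py <<'E'
from h import *
from scipy.optimize import minimize
def hullmask(parts,pose,cam):
    x,y,a=pose; c,s=np.cos(a),np.sin(a); m=np.zeros((384*4,512*4),np.uint8)
    for (x0,x1,y0,y1,z0,z1) in parts:
        q=[proj(cam,(x+c*u-s*v,y+s*u+c*v,w)) for u in(x0,x1) for v in(y0,y1) for w in(z0,z1)]
        cv2.fillConvexPoly(m,cv2.convexHull((np.array(q)*4+1.5).round().astype(np.int32)),1)
    return cv2.resize(m.astype(np.float32),(512,384),interpolation=cv2.INTER_AREA)
def fit(parts,masks,p0):
    def cost(p):
        e=0
        for cam,m in masks.items():
            h=hullmask(parts,(p[0],p[1],p[2]/50),cam); e+=np.abs(h-m).sum()/m.sum()
        return e
    r=minimize(cost,[p0[0],p0[1],p0[2]*50],method='Nelder-Mead',options=dict(initial_simplex=[[p0[0]+a,p0[1]+b,p0[2]*50+c] for a,b,c in((0,0,0),(8,0,0),(0,8,0),(0,0,6))]))
    return r.x[0],r.x[1],r.x[2]/50,r.fun
HOLD=[(-94,70,-112,92,0,25)]
SL=[(-25,25,-38,38,0,8),(-6,6,-20,20,0,42)]
E
python3 - <<'E'
from fit import *
def pick(cam,n,near):
    L=ctrl.silhouettes(cam,n); return min(L,key=lambda s:np.hypot(*(np.array(s['xy'])-near)))['pixels'].astype(np.float32)
H={'top':pick('top','holder',(240,180)),'scene':pick('scene','holder',(288,207))}
S={'top':pick('top','slide',(360,175)),'scene':pick('scene','slide',(199,272))}
c=ray('top',(240,181),25); s=ray('top',(361,175),5); print(c,s)
for k in ([H],[{'top':H['top']}],[{'scene':H['scene']}]): print('H',fit(HOLD,k[0],(c[0],c[1],.26)))
for a in (.5,-1.0):
  for k in ([S],[{'top':S['top']}],[{'scene':S['scene']}]): print('S',fit(SL,k[0],(s[0],s[1],a)))
E
```

```text
[599.72004717 104.36063467  25.        ] [ 618.99875349 -236.55424143    5.        ]
H (np.float64(609.6451572335116), np.float64(123.71511180781332), np.float64(0.2569439721693883), np.float64(0.08055095374584198))
H (np.float64(607.7888130776578), np.float64(123.76125069746661), np.float64(0.26013938321484065), np.float64(0.023269275203347206))Traceback (most recent call last):
  File "<stdin>", line 7, in <module>
  File "fit.py", line 15, in fit
    r=minimize(cost,[p0[0],p0[1],p0[2]*50],method='Nelder-Mead',options=dict(initial_simplex=[[p0[0]+a,p0[1]+b,p0[2]*50+c] for a,b,c in((0,0,0),(8,0,0),(0,8,0),(0,0,6))]))
    res = _minimize_neldermead(fun, x0, args, callback, bounds=bounds,
                               **options)
    fxcc = func(xcc)
    fx = function(np.copy(x), *(wrapper_args + args))
  File "fit.py", line 13, in cost
    h=hullmask(parts,(p[0],p[1],p[2]/50),cam); e+=np.abs(h-m).sum()/m.sum()
  File "fit.py", line 6, in hullmask
    q=[proj(cam,(x+c*u-s*v,y+s*u+c*v,w)) for u in(x0,x1) for v in(y0,y1) for w in(z0,z1)]
       ~~~~^^^^^^^^^^^^^^^^^^^^^^^^^^^^^
  File "h.py", line 11, in proj
    P=ctrl.camera_params(cam); K=np.array(P['intrinsics']);T=np.array(P['camera_from_world'])
ValueError: time passes only in moves, steps and waits
```

```bash
cat >> h.py <<'E'
import functools
@functools.lru_cache(None)
def _par(cam):
    P=ctrl.camera_params(cam); return np.array(P['intrinsics']),np.array(P['camera_from_world'])
def proj(cam,p):
    K,T=_par(cam); q=K@(T[:3,:3]@np.array(p,float)+T[:3,3]); return q[:2]/q[2]
E
python3 - <<'E'
from fit import *
print(ctrl.get_obs()['t'])
def pick(cam,n,near):
    L=ctrl.silhouettes(cam,n); return min(L,key=lambda s:np.hypot(*(np.array(s['xy'])-near)))['pixels'].astype(np.float32)
H={'top':pick('top','holder',(240,180)),'scene':pick('scene','holder',(288,207))}
S={'top':pick('top','slide',(360,175)),'scene':pick('scene','slide',(199,272))}
np.savez('m0.npz',Ht=H['top'],Hs=H['scene'],St=S['top'],Ss=S['scene'])
c=[608,123]; s=ray('top',(361,175),5)
for k in (H,{'top':H['top']},{'scene':H['scene']}): print('H',np.round(fit(HOLD,k,(c[0],c[1],.26)),3))
for a in (.5,-1.0):
  for k in (S,{'top':S['top']},{'scene':S['scene']}): print('S',np.round(fit(SL,k,(s[0],s[1],a)),3))
print(ctrl.get_obs()['t'])
E
```

```text
0.85
H [6.09161e+02 1.24080e+02 2.57000e-01 7.70000e-02]
H [6.07927e+02 1.23529e+02 2.62000e-01 2.30000e-02]
H [6.11133e+02 1.25191e+02 2.56000e-01 4.30000e-02]
S [ 6.20937e+02 -2.36309e+02  5.20000e-01  2.17000e-01]
S [ 6.18834e+02 -2.36425e+02  5.08000e-01  8.90000e-02]
S [ 6.22405e+02 -2.35490e+02  4.89000e-01  6.10000e-02]
S [ 6.19672e+02 -2.35854e+02  5.12000e-01  2.15000e-01]
S [ 6.19070e+02 -2.36575e+02  5.03000e-01  8.70000e-02]
S [ 6.22018e+02 -2.35437e+02  4.97000e-01  6.10000e-02]
1.05
```

```bash
cat >> h.py <<'E'
H0=(609.3,124.2,0.258)
def h2w(x,y,z=0,H=H0):
    c,s=np.cos(H[2]),np.sin(H[2]); return np.array([H[0]+c*x-s*y,H[1]+s*x+c*y,z])
def w2h(p,H=H0):
    c,s=np.cos(H[2]),np.sin(H[2]); d=np.array(p[:2])-H[:2]; return np.array([c*d[0]+s*d[1],-s*d[0]+c*d[1]])
def obs():
    o=ctrl.get_obs(); r=R.from_rotvec(o['orientation']); m=r.as_matrix()
    print('t',round(o['t'],2),'pos',o['eef_pos'].round(1),'yaw',np.degrees(np.arctan2(m[1,1],m[0,1])).round(2),'tilt',np.degrees(np.arccos(-m[2,2])).round(2),'F',o['force'].round(1),'w',round(o['width'],3),'j',o['joint_positions'].round(2)); return o,r
def inc(pos,yaw=None,base=None):
    "increment from present pose to world pos, tool-y yaw (deg, mod 180), pointing down"
    o,r=obs(); p=o['eef_pos']
    m=r.as_matrix()
    y0=np.degrees(np.arctan2(m[1,1],m[0,1]))
    if yaw is None: yaw=y0
    yaw=y0+((yaw-y0+90)%180-90); a=np.radians(yaw)
    y=np.array([np.cos(a),np.sin(a),0]); z=np.array([0,0,-1.]); x=np.cross(y,z)
    g=R.from_matrix(np.stack([x,y,z],1))
    print('inc',(r.inv().apply(np.array(pos)-p)).round(1),(r.inv()*g).as_rotvec(degrees=True).round(2))
E
python3 - <<'E'
from fit import *
im=cv2.imread('pics/top0.png'); sc=cv2.imread('pics/scene0.png')
for z in (25,70):
    print(z,proj('top',h2w(-18,17,z)),proj('scene',h2w(-18,17,z)))
for cam,im in(('top',im),('scene',sc)):
    big=cv2.resize(im,None,fx=4,fy=4,interpolation=cv2.INTER_CUBIC)
    def ln(a,b,col): cv2.line(big,tuple((proj(cam,a)*4+1.5).astype(int)),tuple((proj(cam,b)*4+1.5).astype(int)),col,1)
    ln(h2w(-18,17,25),h2w(-18,17,70),(0,0,255))
    for a,b in(((40,-50),(40,50)),((-2,-38),(32,-38)),((-30,-85),(-18,17))): ln(h2w(*a,25),h2w(*b,25),(255,0,0))
    S=(620.5,-236,.5)
    q=[(-25,-38),(25,-38),(25,38),(-25,38)]
    for i in range(4): ln(h2w(*q[i],8,S),h2w(*q[(i+1)%4],8,S),(255,0,0))
    q=[(-6,-20),(6,-20),(6,20),(-6,20)]
    for i in range(4): ln(h2w(*q[i],42,S),h2w(*q[(i+1)%4],42,S),(0,0,255))
    if cam=='top': cv2.imwrite('pics/ovt.png',big[520:920,760:1540])
    else: cv2.imwrite('pics/ovs.png',big[660:1200,700:1400])
inc(h2w(-18,17,150),14.8-6.7)
E
```

```text
25 [228.56516673 185.36503485] [290.52793612 197.9481304 ]
70 [226.89963595 182.88415888] [291.42518191 186.11554853]
t 1.05 pos [270.6 563.4 231.3] yaw 64.35 tilt 0.0 F [ 0.8  0.2 -0.8] w 0.998 j [-1.16  0.42 -0.01  1.61  0.    1.11 -0.05]
inc [-470.7 -248.    81.3] [-0.    0.   56.25]
```

View pics/ovt.png

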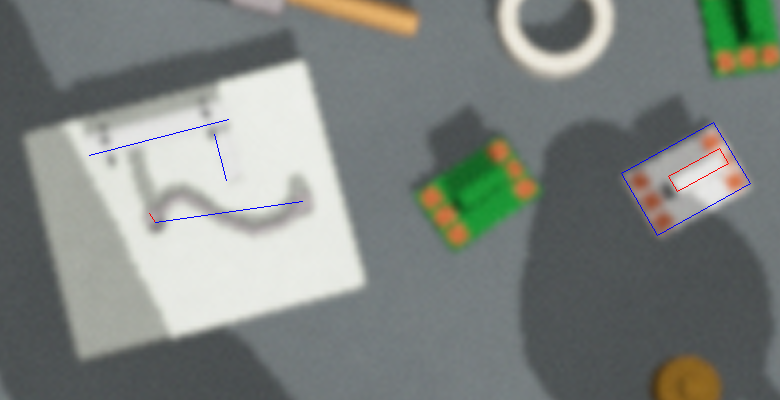

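View pics/ovs.png

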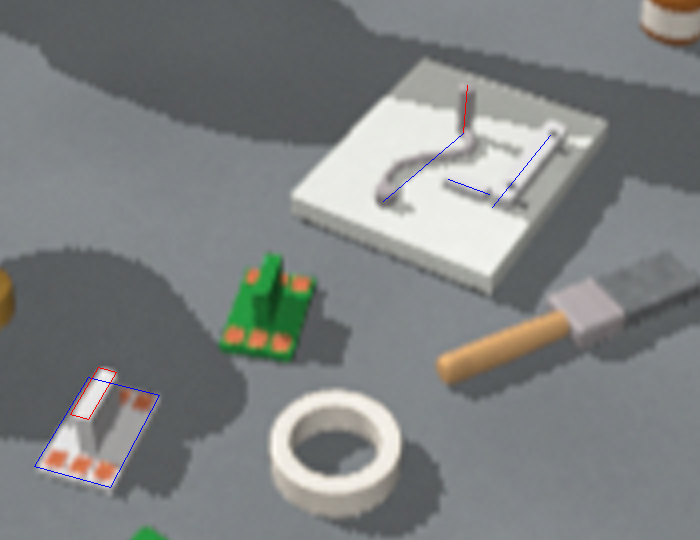

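>>> play_rows:
  increments:
    - [-55,-29,0,0,0,9,45]
    - [-113,-60,0,0,0,19,45]
    - [-170,-90,10,0,0,29,45]
    - [-228,-120,25,0,0,38,45]
    - [-285,-150,40,0,0,47,45]

```text
t: 1.68
eef_pos: [455.4, 314.1, 194.4]
orientation: [1.867, 2.526, 0.001]
force: [1.6, 0.5, 0.2]
width: 0.528
```

```bash
python3 - <<'E'
from h import *
inc(h2w(-18,17,110),14.8-6.7)
E
```

```text
t 1.68 pos [455.4 314.1 194.4] yaw 17.06 tilt 0.05 F [1.6 0.5 0.2] w 0.528 j [-0.87  0.33  0.25  1.84 -0.1   0.98 -0.27]
inc [-209.    74.    84.4] [ 0.04 -0.02  8.96]
```

>>> play_rows:
  increments:
    - [-55,19,20,0,0,4,45]
    - [-110,38,40,0,0,9,45]
    - [-160,56,60,0,0,9,45]
    - [-198,69,80,0,0,9,45]
    - [-198,69,80,0,0,9,45]

```text
t: 2.3
eef_pos: [580.0, 143.6, 113.0]
orientation: [2.059, 2.372, -0.004]
force: [0.5, 0.4, -0.7]
width: 0.525
```

```bash
python3 - <<'E'
from h import *
inc(h2w(-18,17,42),14.8-6.7)
snap('wrist','w1.png')
im=snap('top','t1.png'); cv2.imwrite('pics/t1c.png',cv2.resize(im[125:235,185:300,::-1],None,fx=5,fy=5,interpolation=cv2.INTER_CUBIC))
P=ctrl.camera_params('wrist'); T=np.array(P['camera_from_world']);K=np.array(P['intrinsics'])
for z in(25,70):
  for q in((-18,17),):
    v=K@(T[:3,:3]@h2w(*q,z)+T[:3,3]); print(z,v[:2]/v[2])
for q in ((-30,-85,34),(15,-38,35),(40,-50,39),(40,50,39),(70,92,25),(70,-112,25),(-94,92,25),(-94,-112,25)):
    v=K@(T[:3,:3]@h2w(*q)+T[:3,3]); print(q,v[:2]/v[2])
E
```

```text
t 2.3 pos [580.  143.6 113. ] yaw 8.08 tilt 0.15 F [ 0.5  0.4 -0.7] w 0.525 j [-0.54  0.52  0.32  1.79 -0.2   0.86  0.02]
inc [-8.4  6.5 71. ] [-0.1   0.11 -0.02]
25 [261.64620375 205.16744136]
70 [263.19690099 226.52143685]
(-30, -85, 34) [260.53835822 301.80432389]
(15, -38, 35) [302.00733286 258.41320485]
(40, -50, 39) [329.55948194 269.04787781]
(40, 50, 39) [326.56005319 167.79883641]
(70, 92, 25) [356.63115434 111.52102052]
(70, -112, 25) [355.50145415 307.7472968 ]
(-94, 92, 25) [164.87860062 133.76019779]
(-94, -112, 25) [204.88840864 321.34086693]
```

View pics/w1.png

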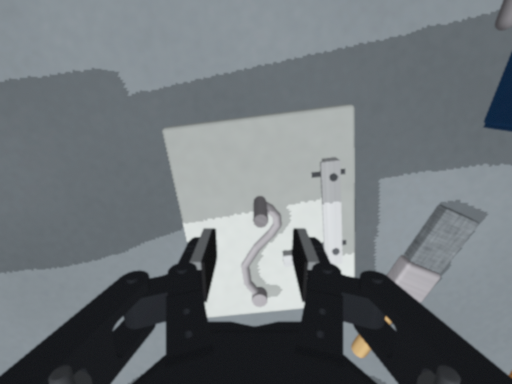

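>>> play_rows:
  increments:
    - [0,0,20,0,0,0,45]
    - [0,0,40,0,0,0,45]
    - [0,0,50,0,0,0,45]

```text
t: 2.78
eef_pos: [578.3, 147.6, 62.7]
orientation: [-2.052, -2.377, 0.003]
force: [1.3, 0.4, -0.8]
width: 0.527
```

```bash
cat >> h.py <<'E'
def wp(qs):
    P=ctrl.camera_params('wrist'); T=np.array(P['camera_from_world']);K=np.array(P['intrinsics'])
    for q in qs:
        v=K@(T[:3,:3]@h2w(*q)+T[:3,3]); print(q,(v[:2]/v[2]).round(1))
E
python3 - <<'E'
from h import *
inc(h2w(-18,17,44),14.8-6.7)
wp([(-18,17,70),(-18,17,25),(70,92,25),(-94,92,25)])
snap('wrist','w2.png')
E
```

```text
t 2.77 pos [578.3 147.6  62.7] yaw 8.39 tilt 0.11 F [ 1.3  0.4 -0.8] w 0.527 j [-0.52  0.59  0.29  1.81 -0.23  0.77  0.04]
inc [-12.8   7.5  18.7] [-0.11  0.02  0.29]
(-18, 17, 70) [267.4 266.1]
(-18, 17, 25) [264.6 231. ]
(70, 92, 25) [387.1 114.9]
(-94, 92, 25) [141.9 142.8]
```

View pics/w2.png

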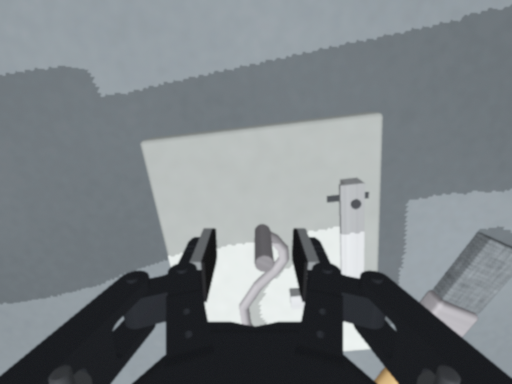

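>>> play_rows:
  increments:
    - [-7,4,0,0,0,0,45]
    - [-12.5,6.5,8,0,0,0,45]
    - [-12.5,6.5,18,0,0,0,45]
    - [-12.5,6.5,18,0,0,0,45]

```text
t: 3.32
eef_pos: [587.0, 135.7, 45.5]
orientation: [-2.054, -2.376, 0.002]
force: [-0.5, 0.0, -0.3]
width: 0.524
```

```bash
python3 - <<'E'
from h import *
snap('wrist','w3.png')
im=snap('scene','s3.png'); cv2.imwrite('pics/s3c.png',cv2.resize(im[130:260,220:350,::-1],None,fx=4.5,fy=4.5,interpolation=cv2.INTER_CUBIC))
# arc increments: pivot at holder (-30,-85)
o,r=obs(); piv=h2w(-30,-85); p=o['eef_pos']; print('post ang rel',w2h(p))
for th in np.arange(.05,.66,.05):
    d=p-np.array([piv[0],piv[1],p[2]]); q=R.from_euler('z',th).apply(d)-d
    print(round(th,2),r.inv().apply(q).round(1))
E
```

```text
t 3.42 pos [587.4 136.   46.4] yaw 8.35 tilt 0.02 F [ 0.3 -0.5  0. ] w 0.528 j [-0.49  0.62  0.29  1.8  -0.24  0.75  0.07]
post ang rel [-18.13300617  16.98337807]
0.05 [-0.1 -5.1  0. ]
0.1 [ -0.5 -10.3   0. ]
0.15 [ -1.1 -15.3   0. ]
0.2 [ -2.  -20.4   0. ]
0.25 [ -3.1 -25.4   0. ]
0.3 [ -4.5 -30.4   0. ]
0.35 [ -6.1 -35.2   0. ]
0.4 [ -8. -40.   0.]
0.45 [-10.1 -44.7   0. ]
0.5 [-12.4 -49.3   0. ]
0.55 [-14.9 -53.7   0. ]
0.6 [-17.7 -58.    0. ]
0.65 [-20.7 -62.2   0. ]
```

View pics/w3.png

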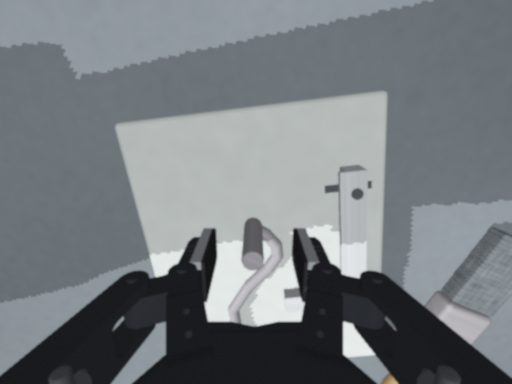

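View pics/s3c.png

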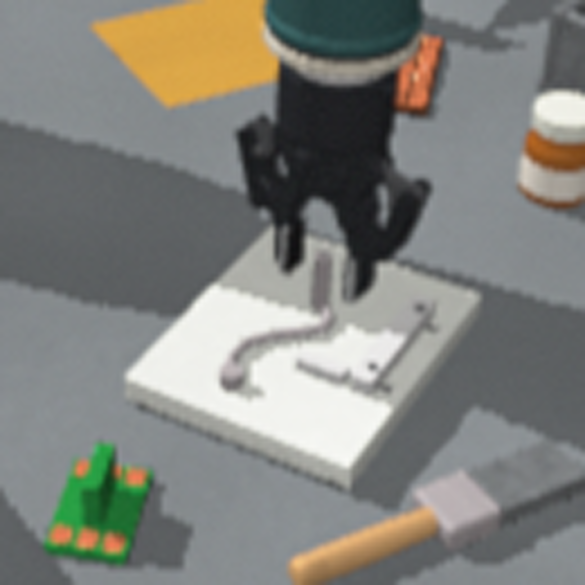

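>>> play_rows:
  increments:
    - [0,0,0,0,0,0,26]
    - [0,0,0,0,0,0,26]
    - [-0.1,-5,0,0,0,-2.9,26]
    - [-0.5,-10,0,0,0,-5.7,26]
    - [-1.1,-15,0,0,0,-8.6,26]

```text
t: 4.05
eef_pos: [573.5, 132.8, 46.8]
orientation: [1.867, 2.525, 0.002]
force: [4.8, 2.3, -4.4]
width: 0.304
```

```bash
cat > arc.py <<'E'
from h import *
o,r=obs(); piv=h2w(-30,-85); p=o['eef_pos']; print('tcp in holder',w2h(p)); d=w2h(p)-[-30,-85]; print('theta',np.arctan2(d[1],d[0])-np.arctan2(102,12),np.hypot(*d))
print('F holder',w2h(o['force'][:2]+np.array(H0[:2])).round(1))
for th in np.arange(.05,.46,.05):
    d=p-np.array([piv[0],piv[1],p[2]]); q=R.from_euler('z',th).apply(d)-d
    print(round(th,2),r.inv().apply(q).round(1),np.degrees(th).round(1))
E
python3 arc.py
```

```text
t 4.05 pos [573.5 132.8  46.8] yaw 17.05 tilt 0.1 F [ 4.8  2.3 -4.4] w 0.304 j [-0.47  0.6   0.25  1.84 -0.21  0.72  0.19]
tcp in holder [-32.44352657  17.48873592]
theta 0.14094613226352548 102.51786094025901
F holder [5.2 1. ]
0.05 [-0.  -5.1 -0. ] 2.9
0.1 [ -0.4 -10.2  -0. ] 5.7
0.15 [ -0.9 -15.3  -0. ] 8.6
0.2 [ -1.7 -20.4  -0. ] 11.5
0.25 [ -2.8 -25.4  -0. ] 14.3
0.3 [ -4.1 -30.4  -0.1] 17.2
0.35 [ -5.7 -35.2  -0.1] 20.1
0.4 [ -7.5 -40.   -0.1] 22.9
0.45 [ -9.5 -44.7  -0.1] 25.8
```

Pushing with about 5 N, as expected. Continuing the arc.

>>> play_rows:
  increments:
    - [0,-5,0,0,0,-2.9,26]
    - [-0.4,-10,0,0,0,-5.7,26]
    - [-0.9,-15,0,0,0,-8.6,26]
    - [-1.7,-20,0,0,0,-11.5,26]
    - [-2.8,-25,0,0,0,-14.3,26]

```text
t: 4.68
eef_pos: [549.8, 122.9, 46.7]
orientation: [1.538, 2.739, 0.001]
force: [0.9, 0.3, 0.4]
width: 0.31
```

```bash
python3 arc.py
```

```text
t 4.67 pos [549.8 122.9  46.7] yaw 31.36 tilt 0.04 F [0.9 0.3 0.4] w 0.31 j [-0.42  0.56  0.19  1.9  -0.15  0.69  0.4 ]
tcp in holder [-57.86331348  13.90505765]
theta 0.3917096349766749 102.75492526701224
F holder [1.  0.1]
0.05 [-0.1 -5.1 -0. ] 2.9
0.1 [ -0.4 -10.3  -0. ] 5.7
0.15 [ -0.9 -15.4  -0. ] 8.6
0.2 [ -1.7 -20.4  -0. ] 11.5
0.25 [ -2.8 -25.5  -0. ] 14.3
0.3 [ -4.1 -30.4  -0. ] 17.2
0.35 [ -5.7 -35.3  -0. ] 20.1
0.4 [ -7.5 -40.1  -0. ] 22.9
0.45 [ -9.6 -44.8  -0. ] 25.8
```

>>> play_rows:
  increments:
    - [0,-5,0,0,0,-2.9,26]
    - [-0.4,-10,0,0,0,-5.7,26]
    - [-0.9,-15,0,0,0,-8.6,26]
    - [-0.9,-15,0,0,0,-8.6,30]
    - [-0.9,-15,0,0,0,-8.6,34]

```text
t: 5.3
eef_pos: [537.6, 114.2, 46.6]
orientation: [1.333, 2.844, 0.0]
force: [0.3, -0.1, 0.2]
width: 0.399
```

```bash
python3 arc.py|head -4; python3 - <<'E'
from h import *
snap('wrist','w4.png')
E
```

```text
t 5.3 pos [537.6 114.2  46.6] yaw 39.78 tilt 0.02 F [ 0.3 -0.1  0.2] w 0.399 j [-0.38  0.54  0.15  1.94 -0.12  0.67  0.53]
tcp in holder [-71.84735338   8.63759161]
theta 0.5373880727192317 102.56314907444187
F holder [ 0.3 -0.2]
```

View pics/w4.png

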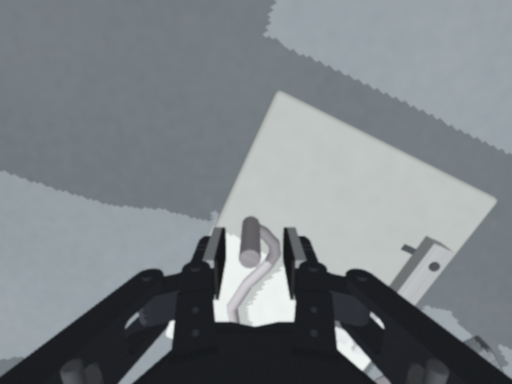

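>>> play_rows:
  increments:
    - [0,0,-30,0,0,0,34]
    - [0,0,-75,0,0,0,40]
    - [0,0,-80,0,0,0,40]

```text
t: 5.72
eef_pos: [539.0, 114.6, 129.2]
orientation: [1.331, 2.842, 0.005]
force: [-0.0, -0.0, -0.4]
width: 0.465
```

```bash
python3 - <<'E'
from h import *
snap('wrist','w5.png'); im=snap('top','t5.png'); cv2.imwrite('pics/t5c.png',cv2.resize(im[125:235,185:395,::-1],None,fx=3.8,fy=3.8,interpolation=cv2.INTER_CUBIC))
inc((620.5,-236,120),28.6)
E
```

```text
t 5.83 pos [537.7 114.4 127. ] yaw 39.83 tilt 0.08 F [ 0.2 -0.1  0.3] w 0.471 j [-0.41  0.41  0.17  1.9  -0.09  0.83  0.51]
inc [-322.1 -160.9    6.9] [ 0.07  0.02 11.23]
```

View pics/w5.png

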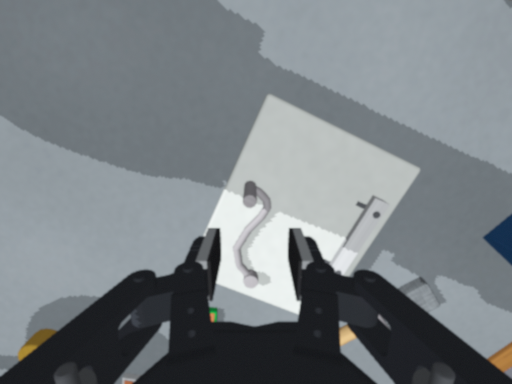

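The arm stays back by itself (post at (250,193), well away from the rail). Next I go to the slide.

>>> play_rows:
  increments:
    - [-54,-27,0,0,0,3,45]
    - [-108,-54,0,0,0,6,45]
    - [-162,-81,0,0,0,9,45]
    - [-216,-108,0,0,0,11,45]
    - [-270,-135,0,0,0,11.2,45]

```text
t: 6.45
eef_pos: [606.5, -181.3, 125.0]
orientation: [-1.603, -2.7, 0.001]
force: [1.2, 0.2, -0.1]
width: 0.528
```

>>> play_rows:
  increments:
    - [-27,-38,7,0,0,0,45]
    - [-46,-35,7,0,0,0,45]
    - [-46,-35,7,0,0,0,45]

```text
t: 6.82
eef_pos: [597.6, -238.0, 117.9]
orientation: [-1.605, -2.699, 0.002]
force: [0.3, 0.2, -0.1]
width: 0.522
```

```bash
python3 - <<'E'
from h import *
S=(620.5,-236,.5)
inc((620.5,-236,30),28.6)
snap('wrist','w6.png')
P=ctrl.camera_params('wrist'); T=np.array(P['camera_from_world']);K=np.array(P['intrinsics'])
im=cv2.imread('pics/w6.png')
def pp(u,v,z):
    q=K@(T[:3,:3]@h2w(u,v,z,S)+T[:3,3]); return q[:2]/q[2]
for pts,z,c in(([(-25,-38),(25,-38),(25,38),(-25,38)],8,(255,0,0)),([(-6,-20),(6,-20),(6,20),(-6,20)],42,(0,0,255))):
    cv2.polylines(im,[np.array([pp(*q,z) for q in pts]).round().astype(int)],True,c,1)
cv2.imwrite('pics/w6o.png',im)
E
```

```text
t 6.83 pos [ 597.6 -238.   117.9] yaw 28.53 tilt 0.1 F [ 0.3  0.2 -0.1] w 0.522 j [ 0.13  0.58  0.28  1.66 -0.19  0.92  0.98]
inc [-9.3 21.2 87.9] [-0.09 -0.04 -0.07]
```

View pics/w6o.png

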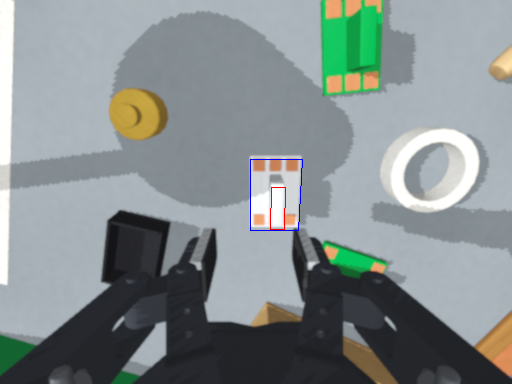

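>>> play_rows:
  increments:
    - [-5,12,0,0,0,0,45]
    - [-9.3,21,10,0,0,0,45]
    - [-9.3,21,50,0,0,0,45]
    - [-9.3,21,80,0,0,0,45]
    - [-9.3,21,80,0,0,0,45]

```text
t: 7.5
eef_pos: [620.0, -233.8, 36.8]
orientation: [-1.6, -2.699, 0.002]
force: [0.2, 0.4, 0.5]
width: 0.526
```

```bash
python3 - <<'E'
from h import *
S=(620.5,-236,.5)
inc((620.5,-236,19),28.6)
snap('wrist','w7.png')
P=ctrl.camera_params('wrist'); T=np.array(P['camera_from_world']);K=np.array(P['intrinsics'])
im=cv2.imread('pics/w7.png')
def pp(u,v,z):
    q=K@(T[:3,:3]@h2w(u,v,z,S)+T[:3,3]); return q[:2]/q[2]
for pts,z,c in(([(-25,-38),(25,-38),(25,38),(-25,38)],8,(255,0,0)),([(-6,-20),(6,-20),(6,20),(-6,20)],42,(0,0,255))):
    cv2.polylines(im,[np.array([pp(*q,z) for q in pts]).round().astype(int)],True,c,1)
cv2.imwrite('pics/w7o.png',im)
E
```

```text
t 7.5 pos [ 620.  -233.8   36.8] yaw 28.69 tilt 0.24 F [0.2 0.4 0.5] w 0.526 j [ 0.14  0.72  0.25  1.64 -0.23  0.81  0.99]
inc [-2.3 -0.6 17.8] [-0.17 -0.17  0.09]
```

View pics/w7o.png

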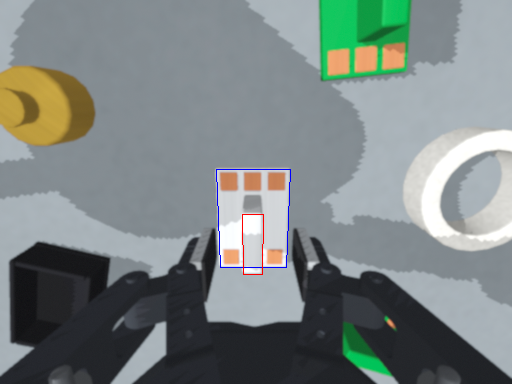

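>>> play_rows:
  increments:
    - [-2.3,-0.5,10,0,0,0,45]
    - [-2.3,-0.5,18,0,0,0,45]
    - [-2.3,-0.5,18,0,0,0,45]

```text
t: 7.92
eef_pos: [621.4, -237.1, 21.1]
orientation: [-1.603, -2.701, 0.0]
force: [0.1, 0.5, 0.8]
width: 0.529
```

>>> play_rows:
  increments:
    - [0,0,0,0,0,0,28]
    - [0,0,0,0,0,0,16]
    - [0,0,0,0,0,0,8]
    - [0,0,0,0,0,0,4]
    - [0,0,0,0,0,0,4]

```text
t: 8.55
eef_pos: [621.9, -237.3, 22.0]
orientation: [1.603, 2.701, 0.0]
force: [-0.5, 1.5, 6.4]
width: 0.125
```

```bash
python3 - <<'E'
from h import *
obs()
E
```

```text
t 8.55 pos [ 621.9 -237.3   22. ] yaw 28.64 tilt 0.04 F [-0.5  1.5  6.4] w 0.125 j [ 0.15  0.74  0.24  1.64 -0.23  0.79  0.99]
```

>>> play_rows:
  increments:
    - [0,0,-10,0,0,0,4]
    - [0,0,-40,0,0,0,4]
    - [0,0,-90,0,0,0,4]
    - [0,0,-90,0,0,0,4]

```text
t: 9.05
eef_pos: [623.5, -238.1, 115.9]
orientation: [1.6, 2.697, 0.002]
force: [-0.8, 0.7, -1.1]
width: 0.125
```

```bash
python3 - <<'E'
from h import *
snap('wrist','w8.png')
inc(h2w(0,6,140),14.8)
E
```

```text
t 9.1 pos [ 622.4 -237.5  113.6] yaw 28.64 tilt 0.19 F [-0.2 -0.1 -1.1] w 0.125 j [ 0.12  0.62  0.28  1.61 -0.2   0.94  0.97]
inc [329.5 163.4 -26.8] [ 0.15  0.12 13.84]
```

View pics/w8.png

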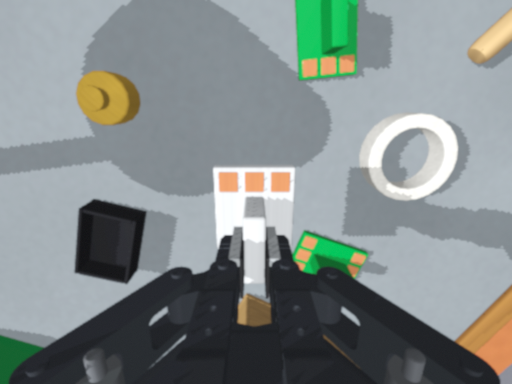

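>>> play_rows:
  increments:
    - [40,20,-10,0,0,3,4]
    - [90,45,-20,0,0,6,4]
    - [140,70,-26,0,0,9,4]
    - [190,95,-26,0,0,12,4]
    - [240,119,-26,0,0,13.8,4]

```text
t: 9.72
eef_pos: [610.2, 32.3, 136.8]
orientation: [-1.917, -2.488, 0.001]
force: [1.1, 0.2, -0.9]
width: 0.122
```

```bash
python3 - <<'E'
from h import *
inc(h2w(0,4,100),14.8)
E
```

```text
t 9.72 pos [610.2  32.3 136.8] yaw 14.77 tilt 0.07 F [ 1.1  0.2 -0.9] w 0.122 j [-0.34  0.51  0.31  1.74 -0.19  0.92  0.31]
inc [93.1 22.6 36.7] [-0.07 -0.   -0.03]
```

>>> play_rows:
  increments:
    - [40,11,0,0,0,0,4]
    - [75,22,8,0,0,0,4]
    - [80,22,16,0,0,0,4]
    - [80,22,26,0,0,0,4]
    - [80,22,36,0,0,0,4]

```text
t: 10.35
eef_pos: [611.7, 111.9, 100.6]
orientation: [1.918, 2.488, -0.001]
force: [0.7, -0.4, -1.0]
width: 0.127
```

```bash
python3 - <<'E'
from h import *
snap('wrist','w9.png'); 
inc(h2w(0,4,60),14.8)
wp([(-2,-38,35),(32,-38,35),(36,-50,39),(36,50,39),(70,92,25),(-94,92,25)])
im=snap('scene','s9.png'); cv2.imwrite('pics/s9c.png',cv2.resize(im[130:260,220:350,::-1],None,fx=4.5,fy=4.5,interpolation=cv2.INTER_CUBIC))
E
```

```text
t 10.4 pos [611.1 111.9  99.3] yaw 14.75 tilt 0.13 F [-0.8  0.2 -2.6] w 0.129 j [-0.44  0.57  0.28  1.73 -0.2   0.86  0.19]
inc [16.4  1.5 39.3] [-0.13  0.03 -0.05]
(-2, -38, 35) [254.  230.1]
(32, -38, 35) [293.4 230.2]
(36, -50, 39) [298.  244.9]
(36, 50, 39) [304.8 126.3]
(70, 92, 25) [350.2  67.2]
(-94, 92, 25) [131.2  67.3]
```

View pics/w9.png

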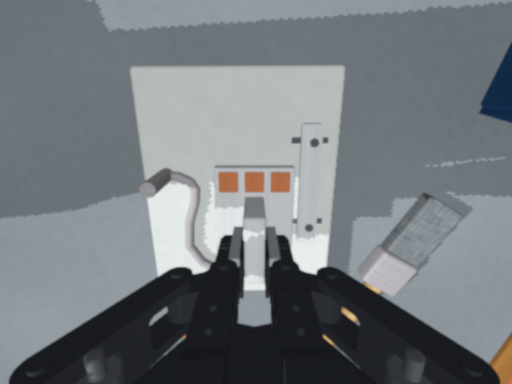

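View pics/s9c.png

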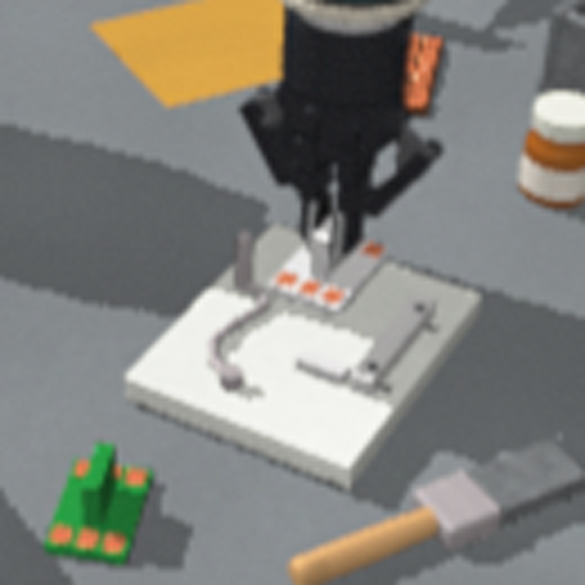

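>>> play_rows:
  increments:
    - [10,1,5,0,0,0,4]
    - [16.5,1,15,0,0,0,4]
    - [16.5,1,28,0,0,0,4]
    - [16.5,1,38,0,0,0,4]
    - [16.5,1,43,0,0,0,4]

```text
t: 11.08
eef_pos: [608.3, 129.2, 57.5]
orientation: [-1.916, -2.489, 0.002]
force: [-0.2, -0.0, -0.4]
width: 0.129
```

```bash
cat > st.py <<'E'
from h import *
o,r=obs(); print('h',w2h(o['eef_pos']).round(1),'Fh',w2h(o['force'][:2]+np.array(H0[:2])).round(1),o['force'][2].round(1))
E
python3 st.py
```

```text
t 11.07 pos [608.3 129.2  57.5] yaw 14.82 tilt 0.06 F [-0.2 -0.  -0.4] w 0.129 j [-0.46  0.63  0.27  1.75 -0.22  0.79  0.18]
h [0.3 5.1] Fh [-0.2  0.1] -0.4
```

Lower slowly until stage contact is felt (expected at TCP z of about 47).

>>> play_rows:
  increments:
    - [0,0,4,0,0,0,4]
    - [0,0,7,0,0,0,4]
    - [0,0,9,0,0,0,4]
    - [0,0,9,0,0,0,4]

```text
t: 11.58
eef_pos: [608.5, 129.6, 49.5]
orientation: [1.916, 2.49, -0.0]
force: [-0.4, -0.2, -1.0]
width: 0.126
```

```bash
python3 st.py
```

```text
t 11.57 pos [608.5 129.6  49.5] yaw 14.85 tilt 0.0 F [-0.4 -0.2 -1. ] w 0.126 j [-0.45  0.64  0.26  1.75 -0.22  0.77  0.18]
h [0.6 5.5] Fh [-0.4 -0.1] -1.0
```

>>> play_rows:
  increments:
    - [0,0,1,0,0,0,4]
    - [0,0,2,0,0,0,4]
    - [0,0,2,0,0,0,4]

```text
t: 11.95
eef_pos: [608.5, 129.6, 47.4]
orientation: [1.916, 2.49, -0.0]
force: [0.4, -0.1, -0.9]
width: 0.127
```

```bash
python3 st.py
```

```text
t 11.95 pos [608.5 129.6  47.4] yaw 14.84 tilt 0.01 F [ 0.4 -0.1 -0.9] w 0.127 j [-0.45  0.65  0.26  1.75 -0.22  0.77  0.18]
h [0.6 5.4] Fh [ 0.4 -0.2] -0.9
```

>>> play_rows:
  increments:
    - [0,0,0.5,0,0,0,4]
    - [0,0,1,0,0,0,4]
    - [0,0,1,0,0,0,4]

```text
t: 12.32
eef_pos: [608.6, 129.6, 47.0]
orientation: [1.916, 2.49, 0.0]
force: [-2.9, -0.4, 8.1]
width: 0.127
```

```bash
python3 st.py
```

```text
t 12.32 pos [608.6 129.6  47. ] yaw 14.84 tilt 0.01 F [-2.9 -0.4  8.1] w 0.127 j [-0.45  0.65  0.26  1.75 -0.22  0.77  0.18]
h [0.7 5.4] Fh [-2.9  0.4] 8.1
```

>>> play_rows:
  increments:
    - [0,0,-0.4,0,0,0,4]
    - [-1,0,-0.4,0,0,0,4]
    - [-2,0,-0.4,0,0,0,4]
    - [-3,0,-0.4,0,0,0,4]
    - [-3,0,-0.4,0,0,0,4]

```text
t: 12.95
eef_pos: [609.4, 126.7, 47.0]
orientation: [1.916, 2.49, 0.0]
force: [0.2, 1.5, 2.8]
width: 0.124
```

```bash
python3 st.py
```

```text
t 12.95 pos [609.4 126.7  47. ] yaw 14.85 tilt 0.02 F [0.2 1.5 2.8] w 0.124 j [-0.45  0.65  0.26  1.75 -0.22  0.77  0.18]
h [0.8 2.4] Fh [0.6 1.4] 2.8
```

>>> play_rows:
  increments:
    - [-0.7,0,0,0,0,0,4]
    - [-1.4,0,0,0,0,0,4]
    - [-2,0,0,0,0,0,4]
    - [-2,0,0,0,0,0,4]

```text
t: 13.45
eef_pos: [609.9, 124.8, 47.0]
orientation: [1.916, 2.49, 0.0]
force: [-1.3, 2.6, 5.0]
width: 0.126
```

```bash
python3 st.py
```

```text
t 13.45 pos [609.9 124.8  47. ] yaw 14.85 tilt 0.01 F [-1.3  2.6  5. ] w 0.126 j [-0.44  0.65  0.26  1.75 -0.22  0.77  0.19]
h [0.7 0.5] Fh [-0.6  2.8] 5.0
```

>>> play_rows:
  increments:
    - [-0.5,0,-0.15,0,0,0,4]
    - [-1,0,-0.2,0,0,0,4]
    - [-1,0,-0.2,0,0,0,4]

```text
t: 13.82
eef_pos: [610.0, 123.6, 47.0]
orientation: [1.916, 2.489, -0.001]
force: [0.9, 1.3, 2.5]
width: 0.126
```

```bash
python3 st.py
```

```text
t 13.82 pos [610.  123.6  47. ] yaw 14.83 tilt 0.02 F [0.9 1.3 2.5] w 0.126 j [-0.44  0.65  0.26  1.75 -0.22  0.77  0.19]
h [ 0.5 -0.8] Fh [1.2 1. ] 2.5
```

>>> play_rows:
  increments:
    - [-0.4,0,0,0,0,0,4]
    - [-0.8,0,0,0,0,0,4]
    - [-0.8,0,0,0,0,0,4]

```text
t: 14.2
eef_pos: [610.2, 122.9, 47.0]
orientation: [-1.916, -2.49, 0.001]
force: [-0.3, 0.2, 1.3]
width: 0.128
```

```bash
python3 st.py
```

```text
t 14.2 pos [610.2 122.9  47. ] yaw 14.84 tilt 0.02 F [-0.3  0.2  1.3] w 0.128 j [-0.44  0.65  0.26  1.75 -0.22  0.77  0.19]
h [ 0.5 -1.5] Fh [-0.3  0.2] 1.3
```

>>> play_rows:
  increments:
    - [-0.4,0,0,0,0,0,4]
    - [-0.8,0,0,0,0,0,4]
    - [-0.8,0,0,0,0,0,4]

```text
t: 14.58
eef_pos: [610.4, 122.1, 47.0]
orientation: [1.916, 2.49, -0.0]
force: [-0.1, -0.6, 0.1]
width: 0.125
```

```bash
python3 st.py
```

```text
t 14.57 pos [610.4 122.1  47. ] yaw 14.84 tilt 0.02 F [-0.1 -0.6  0.1] w 0.125 j [-0.44  0.65  0.26  1.75 -0.22  0.77  0.19]
h [ 0.6 -2.3] Fh [-0.2 -0.5] 0.1
```

>>> play_rows:
  increments:
    - [-0.4,0,0.1,0,0,0,4]
    - [-0.8,0,0.1,0,0,0,4]
    - [-0.8,0,0.1,0,0,0,4]

```text
t: 14.95
eef_pos: [610.5, 122.0, 47.0]
orientation: [-1.915, -2.49, -0.0]
force: [-4.2, 4.3, 4.4]
width: 0.118
```

```bash
python3 st.py; python3 - <<'E'
from h import *
snap('wrist','w10.png')
im=snap('scene','s10.png'); cv2.imwrite('pics/s10c.png',cv2.resize(im[150:250,240:340,::-1],None,fx=6,fy=6,interpolation=cv2.INTER_CUBIC))
E
```

```text
t 14.95 pos [610.5 122.   47. ] yaw 14.87 tilt 0.03 F [-4.2  4.3  4.4] w 0.118 j [-0.44  0.65  0.26  1.75 -0.23  0.77  0.19]
h [ 0.6 -2.5] Fh [-2.9  5.2] 4.4
```

View pics/s10c.png

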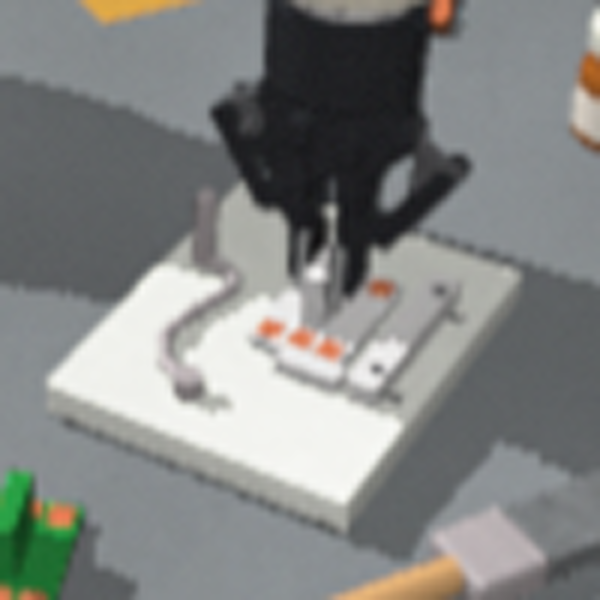

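View pics/w10.png

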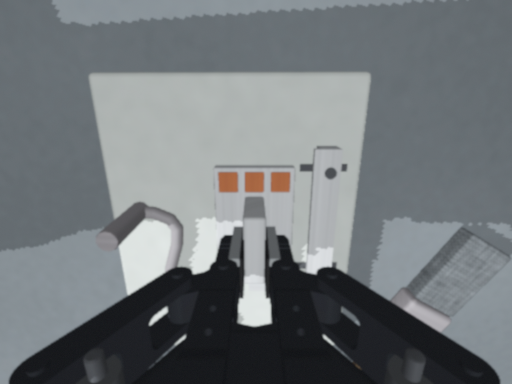

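>>> play_rows:
  increments:
    - [0.2,1,-0.15,0,0,0,4]
    - [0.2,2.5,-0.15,0,0,0,4]
    - [0.2,4,-0.15,0,0,0,4]
    - [0.2,5.5,-0.15,0,0,0,4]
    - [0.2,6.5,-0.15,0,0,0,4]

```text
t: 15.68
eef_pos: [616.4, 123.6, 47.0]
orientation: [-1.915, -2.489, 0.001]
force: [-7.5, 2.2, 6.2]
width: 0.121
```

```bash
python3 st.py
```

```text
t 15.68 pos [616.4 123.6  47. ] yaw 14.86 tilt 0.07 F [-7.5  2.2  6.2] w 0.121 j [-0.44  0.66  0.26  1.73 -0.23  0.78  0.19]
h [ 6.7 -2.4] Fh [-6.7  4.1] 6.2
```

>>> play_rows:
  increments:
    - [0.15,0,-0.3,0,0,0,4]
    - [0.15,0.6,-0.3,0,0,0,4]
    - [0.15,1.2,-0.3,0,0,0,4]
    - [0.15,1.2,-0.3,0,0,0,4]

```text
t: 16.18
eef_pos: [617.9, 123.9, 47.3]
orientation: [-1.916, -2.49, 0.0]
force: [-2.2, 3.2, -1.8]
width: 0.127
```

```bash
python3 st.py
```

```text
t 16.18 pos [617.9 123.9  47.3] yaw 14.84 tilt 0.01 F [-2.2  3.2 -1.8] w 0.127 j [-0.44  0.66  0.26  1.73 -0.23  0.78  0.19]
h [ 8.3 -2.5] Fh [-1.3  3.7] -1.8
```

>>> play_rows:
  increments:
    - [0.1,0.8,0,0,0,0,4]
    - [0.1,1.6,0,0,0,0,4]
    - [0.1,2.4,0,0,0,0,4]
    - [0.1,2.4,0,0,0,0,4]

```text
t: 16.68
eef_pos: [620.5, 124.5, 47.4]
orientation: [1.916, 2.49, 0.0]
force: [-1.9, 3.4, -2.0]
width: 0.124
```

```bash
python3 st.py
```

```text
t 16.68 pos [620.5 124.5  47.4] yaw 14.85 tilt 0.01 F [-1.9  3.4 -2. ] w 0.124 j [-0.44  0.66  0.26  1.72 -0.23  0.79  0.19]
h [10.9 -2.5] Fh [-1.   3.8] -2.0
```

>>> play_rows:
  increments:
    - [0.05,0.7,0,0,0,0,4]
    - [0.05,1.4,0,0,0,0,4]
    - [0.05,1.4,0,0,0,0,4]

```text
t: 17.05
eef_pos: [621.8, 124.9, 47.4]
orientation: [1.916, 2.49, 0.0]
force: [-1.7, 2.5, -1.2]
width: 0.119
```

```bash
python3 st.py
```

```text
t 17.05 pos [621.8 124.9  47.4] yaw 14.84 tilt 0.01 F [-1.7  2.5 -1.2] w 0.119 j [-0.44  0.66  0.26  1.72 -0.23  0.79  0.19]
h [12.2 -2.5] Fh [-1.   2.8] -1.2
```

>>> play_rows:
  increments:
    - [0.05,0.6,0,0,0,0,4]
    - [0.05,1.2,0,0,0,0,4]
    - [0.05,1.2,0,0,0,0,4]

```text
t: 17.42
eef_pos: [622.9, 125.3, 47.4]
orientation: [1.916, 2.49, 0.0]
force: [-1.5, 2.5, -1.8]
width: 0.125
```

```bash
python3 st.py; python3 - <<'E'
from h import *
snap('wrist','w11.png')
E
```

```text
t 17.43 pos [622.9 125.3  47.4] yaw 14.84 tilt 0.01 F [-1.5  2.5 -1.8] w 0.125 j [-0.44  0.67  0.26  1.72 -0.23  0.79  0.19]
h [13.4 -2.5] Fh [-0.8  2.8] -1.8
```

View pics/w11.png

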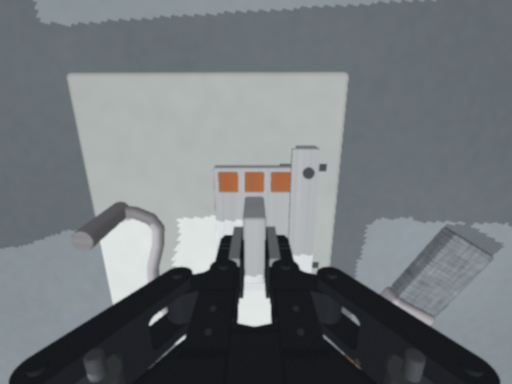

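The slide edge is now under the lip (around col 292). I continue in small steps until I feel contact.

>>> play_rows:
  increments:
    - [0.05,0.5,0,0,0,0,4]
    - [0.05,1.0,0,0,0,0,4]
    - [0.05,1.0,0,0,0,0,4]

```text
t: 17.85
eef_pos: [623.8, 125.5, 47.4]
orientation: [1.916, 2.49, -0.0]
force: [-1.6, 2.1, 0.5]
width: 0.123
```

```bash
python3 st.py
```

```text
t 17.85 pos [623.8 125.5  47.4] yaw 14.84 tilt 0.01 F [-1.6  2.1  0.5] w 0.123 j [-0.44  0.67  0.26  1.71 -0.23  0.79  0.19]
h [14.3 -2.4] Fh [-1.   2.5] 0.5
```

>>> play_rows:
  increments:
    - [0.05,0.4,0,0,0,0,4]
    - [0.05,0.8,0,0,0,0,4]
    - [0.05,0.8,0,0,0,0,4]

```text
t: 18.23
eef_pos: [623.9, 125.5, 47.3]
orientation: [-1.916, -2.489, 0.002]
force: [-6.9, 0.8, 3.2]
width: 0.127
```

```bash
python3 st.py
```

```text
t 18.23 pos [623.9 125.5  47.3] yaw 14.84 tilt 0.08 F [-6.9  0.8  3.2] w 0.127 j [-0.44  0.67  0.26  1.71 -0.23  0.79  0.19]
h [14.5 -2.5] Fh [-6.5  2.5] 3.2
```

>>> play_rows:
  increments:
    - [0.05,-0.1,0.2,0,0,0,4]
    - [0.05,-0.1,0.3,0,0,0,4]
    - [0.05,-0.1,0.3,0,0,0,4]

```text
t: 18.6
eef_pos: [623.9, 125.5, 47.1]
orientation: [-1.916, -2.489, 0.002]
force: [-6.8, 0.4, 3.1]
width: 0.123
```

```bash
python3 st.py
```

```text
t 18.6 pos [623.9 125.5  47.1] yaw 14.84 tilt 0.07 F [-6.8  0.4  3.1] w 0.123 j [-0.44  0.67  0.26  1.71 -0.23  0.79  0.19]
h [14.5 -2.5] Fh [-6.5  2.1] 3.1
```

>>> play_rows:
  increments:
    - [0.05,-0.2,0.2,0,0,0,14]
    - [0.05,-0.2,0.2,0,0,0,18]
    - [0.05,-0.2,0.2,0,0,0,24]
    - [0.05,-0.2,0,0,0,0,30]
    - [0.05,-0.2,0,0,0,0,30]

```text
t: 19.23
eef_pos: [624.3, 125.8, 47.2]
orientation: [1.916, 2.49, -0.0]
force: [-0.2, -0.3, 0.3]
width: 0.349
```

```bash
python3 st.py; python3 - <<'E'
from h import *
snap('wrist','w12.png')
im=snap('scene','s12.png'); cv2.imwrite('pics/s12c.png',cv2.resize(im[150:250,240:340,::-1],None,fx=6,fy=6,interpolation=cv2.INTER_CUBIC))
E
```

```text
t 19.23 pos [624.3 125.8  47.2] yaw 14.84 tilt 0.01 F [-0.2 -0.3  0.3] w 0.349 j [-0.44  0.67  0.26  1.71 -0.23  0.79  0.19]
h [14.9 -2.2] Fh [-0.3 -0.2] 0.3
```

View pics/w12.png

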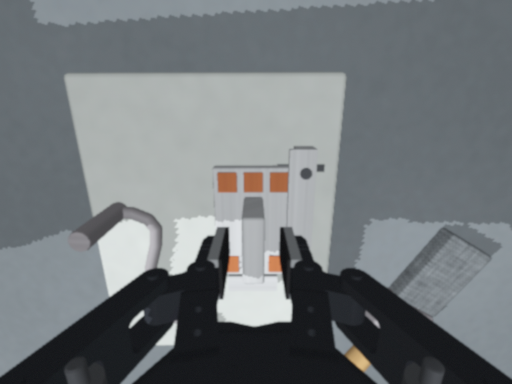

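View pics/s12c.png

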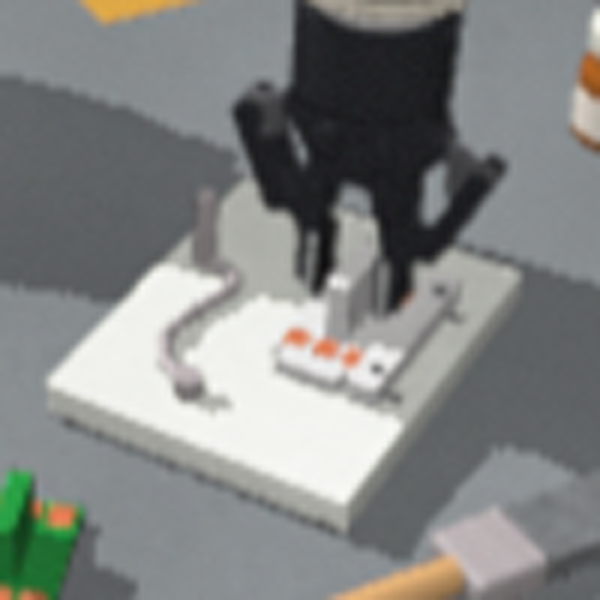

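Slide is down, against the stop and under the lip, and the gripper is free. I lift off and go round the post again.

>>> play_rows:
  increments:
    - [0,0,-15,0,0,0,30]
    - [0,0,-50,0,0,0,30]
    - [0,0,-70,0,0,0,36]
    - [0,0,-70,0,0,0,40]

```text
t: 19.82
eef_pos: [625.1, 126.1, 119.1]
orientation: [1.915, 2.488, 0.004]
force: [-0.2, -0.4, -0.9]
width: 0.472
```

```bash
python3 st.py; python3 - <<'E'
from h import *
snap('wrist','w13.png')
inc(h2w(-73,8,117),14.8+24.8)
wp([(-73,8,70),(-73,8,25),(14.4-25,-38,33),(14.4-25,38,33),(36,38,39)])
E
```

```text
t 19.82 pos [625.1 126.1 119.1] yaw 14.85 tilt 0.17 F [-0.2 -0.4 -0.9] w 0.472 j [-0.46  0.57  0.29  1.68 -0.2   0.91  0.17]
h [15.7 -2.2] Fh [-0.3 -0.4] -0.9
t 19.88 pos [624.4 126.  117.7] yaw 14.84 tilt 0.06 F [-0.1  0.5 -0.5] w 0.469 j [-0.46  0.57  0.29  1.68 -0.2   0.91  0.17]
inc [ 10.2 -88.    0.6] [ 6.000e-02  1.000e-02 -2.476e+01]
(-73, 8, 70) [139.  197.8]
(-73, 8, 25) [159.1 181.1]
(-10.6, -38, 33) [227.3 230.1]
(-10.6, 38, 33) [224.7 150.4]
(36, 38, 39) [279.5 151.7]
```

View pics/w13.png

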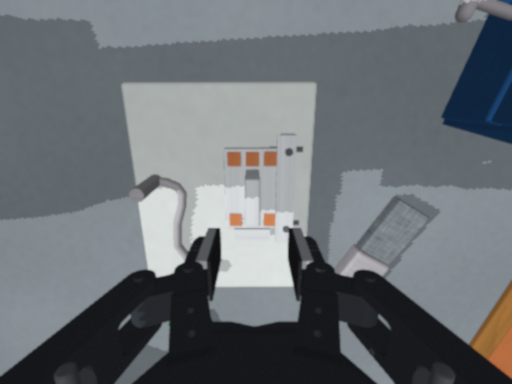

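>>> play_rows:
  increments:
    - [3,-25,0,0,0,-7,40]
    - [6,-50,0,0,0,-15,40]
    - [9,-75,10,0,0,-22,40]
    - [10.2,-88,25,0,0,-24.7,40]
    - [10.2,-88,40,0,0,-24.7,40]

```text
t: 20.5
eef_pos: [535.7, 113.1, 76.1]
orientation: [-1.339, -2.841, 0.001]
force: [1.0, -1.1, -0.3]
width: 0.47
```

>>> play_rows:
  increments:
    - [0,0,5,0,0,0,40]
    - [0,0,5,0,0,0,40]

```text
t: 20.75
eef_pos: [536.8, 113.2, 71.6]
orientation: [-1.34, -2.841, 0.001]
force: [0.4, -0.5, 0.1]
width: 0.467
```

```bash
python3 st.py; python3 - <<'E'
from h import *
snap('wrist','w14.png')
inc(h2w(-73,8,46),14.8+24.8)
E
```

```text
t 20.75 pos [536.8 113.2  71.6] yaw 39.5 tilt 0.04 F [ 0.4 -0.5  0.1] w 0.467 j [-0.41  0.5   0.18  1.93 -0.13  0.72  0.54]
h [-72.9   7.8] Fh [ 0.2 -0.6] 0.1
t 20.8 pos [536.9 113.2  72. ] yaw 39.51 tilt 0.02 F [ 0.3  0.3 -0.1] w 0.471 j [-0.41  0.5   0.18  1.93 -0.13  0.72  0.54]
inc [ 0.3 -0.1 26. ] [-0.02  0.01 -0.09]
```

View pics/w14.png

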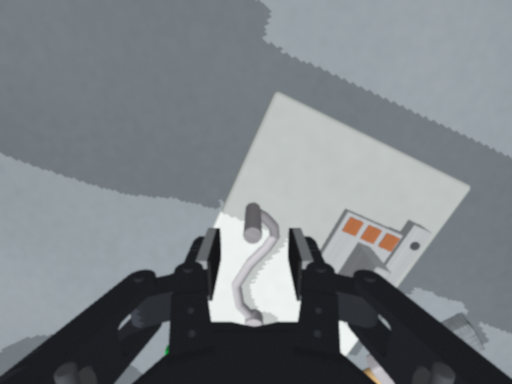

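Post centred between the pads (252,235). Descend, narrow the cage, then swing forward.

>>> play_rows:
  increments:
    - [0,0,12,0,0,0,40]
    - [0,0,25,0,0,0,40]
    - [0,0,25,0,0,0,32]
    - [0,0,25,0,0,0,26]
    - [0,0,25,0,0,0,26]

```text
t: 21.42
eef_pos: [536.7, 113.2, 47.4]
orientation: [1.339, 2.842, 0.0]
force: [-0.2, 0.7, -0.1]
width: 0.305
```

```bash
sed -i 's/np.arange(.05,.46,.05)/-np.arange(.05,.46,.05)/' arc.py; python3 arc.py
```

```text
t 21.43 pos [536.7 113.2  47.4] yaw 39.54 tilt 0.03 F [-0.2  0.7 -0.1] w 0.305 j [-0.4   0.54  0.17  1.94 -0.14  0.68  0.55]
tcp in holder [-72.96025945   7.87817589]
theta 0.5503453050160756 102.33249459203181
F holder [-0.   0.7]
-0.05 [-0.1  5.1  0. ] -2.9
-0.1 [-0.5 10.2  0. ] -5.7
-0.15 [-1.1 15.3  0. ] -8.6
-0.2 [-2.  20.3  0. ] -11.5
-0.25 [-3.2 25.3  0. ] -14.3
-0.3 [-4.5 30.2  0. ] -17.2
-0.35 [-6.2 35.1  0. ] -20.1
-0.4 [-8.  39.9  0. ] -22.9
-0.45 [-10.1  44.5   0. ] -25.8
```

>>> play_rows:
  increments:
    - [-0.1,5,0,0,0,2.9,26]
    - [-0.5,10.2,0,0,0,5.7,26]
    - [-1.1,15.3,0,0,0,8.6,26]
    - [-2,20.3,0,0,0,11.5,26]
    - [-2.5,22.5,0,0,0,12.9,26]

```text
t: 22.05
eef_pos: [555.6, 125.5, 47.3]
orientation: [1.651, 2.673, -0.0]
force: [-2.4, -2.2, 2.1]
width: 0.307
```

```bash
python3 arc.py
```

```text
t 22.05 pos [555.6 125.5  47.3] yaw 26.59 tilt 0.02 F [-2.4 -2.2  2.1] w 0.307 j [-0.45  0.57  0.23  1.89 -0.19  0.7   0.35]
tcp in holder [-51.61052413  14.95323555]
theta 0.33003766763561804 102.2627207298929
F holder [-2.9 -1.6]
-0.05 [-0.1  5.1 -0. ] -2.9
-0.1 [-0.4 10.2 -0. ] -5.7
-0.15 [-1.  15.3 -0. ] -8.6
-0.2 [-1.9 20.3 -0. ] -11.5
-0.25 [-3.  25.3  0. ] -14.3
-0.3 [-4.4 30.3  0. ] -17.2
-0.35 [-6.  35.1  0. ] -20.1
-0.4 [-7.8 39.9  0. ] -22.9
-0.45 [-9.9 44.5  0. ] -25.8
```

Arm at about 0.40 and being pushed. Continue slowly past centre.

>>> play_rows:
  increments:
    - [0,3,0,0,0,1.7,26]
    - [-0.2,6,0,0,0,3.4,26]
    - [-0.4,9,0,0,0,5.1,26]
    - [-0.6,12,0,0,0,6.8,26]
    - [-0.6,12,0,0,0,6.8,26]

```text
t: 22.68
eef_pos: [566.7, 130.7, 47.1]
orientation: [1.806, 2.571, 0.0]
force: [0.3, -0.0, -0.2]
width: 0.302
```

```bash
python3 arc.py; python3 -c "
from h import *
snap('wrist','w15.png')"
```

```text
t 22.68 pos [566.7 130.7  47.1] yaw 19.83 tilt 0.01 F [ 0.3 -0.  -0.2] w 0.302 j [-0.48  0.59  0.26  1.86 -0.21  0.72  0.25]
tcp in holder [-39.54322467  17.11452151]
theta 0.2102941757822534 102.55948829784646
F holder [ 0.3 -0.1]
-0.05 [-0.1  5.1  0. ] -2.9
-0.1 [-0.5 10.2  0. ] -5.7
-0.15 [-1.1 15.3  0. ] -8.6
-0.2 [-1.9 20.4  0. ] -11.5
-0.25 [-3.1 25.4  0. ] -14.3
-0.3 [-4.4 30.3  0. ] -17.2
-0.35 [-6.  35.2  0. ] -20.1
-0.4 [-7.9 40.   0. ] -22.9
-0.45 [-10.   44.7   0. ] -25.8
```

View pics/w15.png

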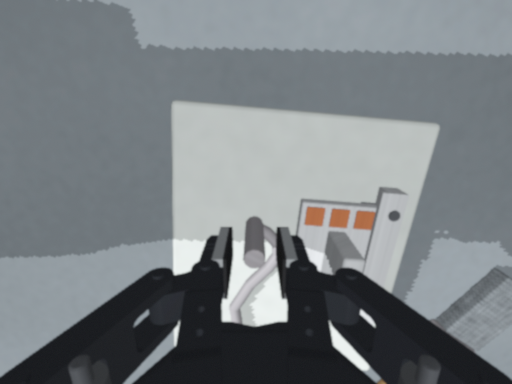

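>>> play_rows:
  increments:
    - [0,2.5,0,0,0,1.4,26]
    - [-0.1,5,0,0,0,2.9,26]
    - [-0.1,5,0,0,0,2.9,26]

```text
t: 23.1
eef_pos: [571.3, 132.1, 47.1]
orientation: [1.871, 2.524, -0.0]
force: [-1.2, -0.1, -0.5]
width: 0.302
```

```bash
python3 arc.py|head -4; python3 -c "
from h import *
snap('wrist','w16.png')"
```

```text
t 23.1 pos [571.3 132.1  47.1] yaw 16.91 tilt 0.01 F [-1.2 -0.1 -0.5] w 0.302 j [-0.49  0.6   0.27  1.85 -0.23  0.73  0.2 ]
tcp in holder [-34.73407832  17.29571077]
theta 0.16335411484514362 102.40519488382022
F holder [-1.2  0.2]
```

View pics/w16.png

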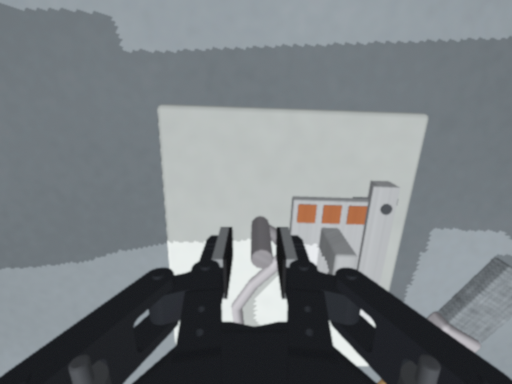

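>>> play_rows:
  increments:
    - [0,2,0,0,0,1.1,26]
    - [-0.1,4,0,0,0,2.3,26]
    - [-0.1,4,0,0,0,2.3,30]
    - [-0.1,4,0,0,0,2.3,34]

```text
t: 23.65
eef_pos: [575.0, 133.1, 47.1]
orientation: [1.92, 2.487, -0.0]
force: [0.4, 0.4, 0.1]
width: 0.4
```

```bash
python3 arc.py|head -4; python3 -c "
from h import *
snap('wrist','w17.png')"
```

```text
t 23.65 pos [575.  133.1  47.1] yaw 14.66 tilt 0.01 F [0.4 0.4 0.1] w 0.4 j [-0.49  0.6   0.28  1.84 -0.23  0.73  0.17]
tcp in holder [-30.86627017  17.37828324]
theta 0.1255700067284582 102.38194813542248
F holder [0.5 0.3]
```

View pics/w17.png

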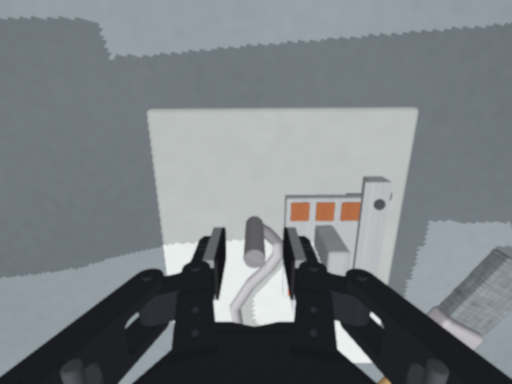

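Post stopped moving (now centred, arm ≈0.13), so it rests on the slide. I lift off.

>>> play_rows:
  increments:
    - [0,0,-20,0,0,0,34]
    - [0,0,-60,0,0,0,36]
    - [0,0,-100,0,0,0,40]
    - [-5,0,-120,0,0,0,40]
    - [-5,0,-120,0,0,0,40]

```text
t: 24.32
eef_pos: [577.3, 128.1, 169.9]
orientation: [1.92, 2.484, 0.005]
force: [0.0, -0.8, -0.9]
width: 0.47
```

```bash
python3 st.py; python3 - <<'E'
from h import *
snap('wrist','w18.png')
wp([(-18,17,70),(14.4-25,38,33),(36,38,39)])
for th in (0.05,.1,.13,.16,.2):
    c,s=np.cos(th),np.sin(th); print(th); wp([(-30+c*12-s*102,-85+s*12+c*102,70)])
im=snap('scene','s18.png'); cv2.imwrite('pics/s18c.png',cv2.resize(im[150:250,240:340,::-1],None,fx=6,fy=6,interpolation=cv2.INTER_CUBIC))
E
```

```text
t 24.32 pos [577.3 128.1 169.9] yaw 14.61 tilt 0.22 F [ 0.  -0.8 -0.9] w 0.47 j [-0.53  0.44  0.33  1.77 -0.17  0.96  0.13]
h [-30.   11.9] Fh [-0.2 -0.7] -0.9
(-18, 17, 70) [267.5 184.9]
(-10.6, 38, 33) [273.  155.7]
(36, 38, 39) [318.3 156.7]
0.05
(np.float64(-23.112872140869595), np.float64(17.472276591534694), 70) [262.2 184.5]
0.1
(np.float64(-28.242958514640165), np.float64(17.68842585812058), 70) [256.8 184.3]
0.13
(np.float64(-31.32393982263142), np.float64(17.694922870344712), 70) [253.5 184.3]
0.16
(np.float64(-34.403729674145566), np.float64(17.609001383684898), 70) [250.3 184.4]
0.2
(np.float64(-38.503472807001344), np.float64(17.35082290934737), 70) [246.  184.7]
```

View pics/w18.png

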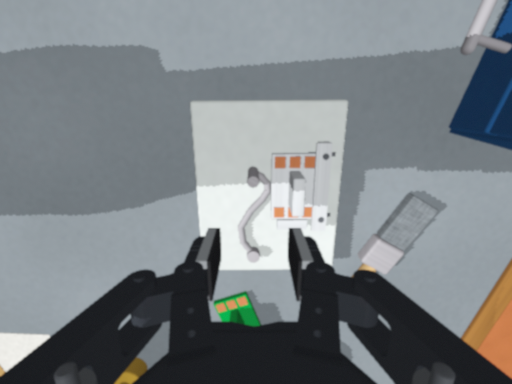

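View pics/s18c.png

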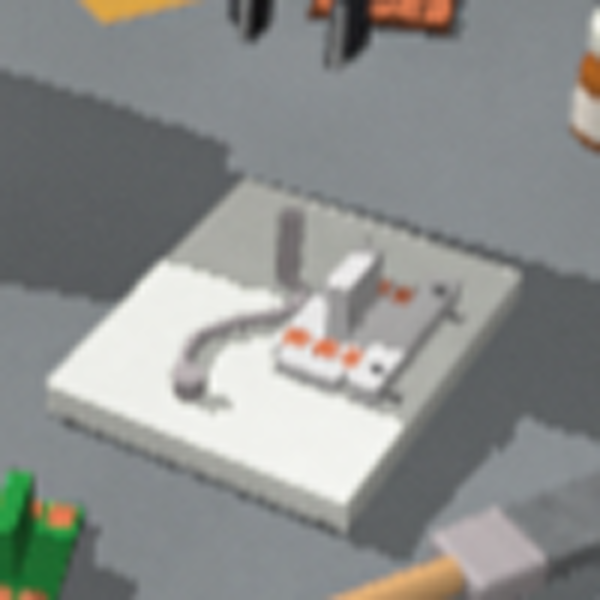

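```bash
python3 -c "
import cv2
im=cv2.imread('pics/w18.png'); cv2.imwrite('pics/w18c.png',cv2.resize(im[90:280,180:370],None,fx=3.1,fy=3.1,interpolation=cv2.INTER_CUBIC))"
```

```text
(no output)
```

View pics/w18c.png

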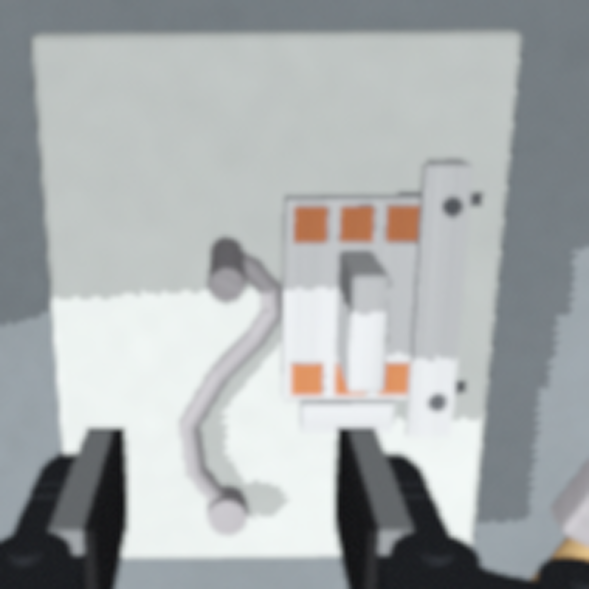

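The crop shows the arm's bend on the slide's left edge (280,305), with the slide edge parallel to the rail. The slide's right side is under the lip and its lower end is at the stop (row 400). I hand in.

```bash
python3 -c "
from h import *
o,_=obs(); print(ctrl.close_job())"
```

```text
t 24.43 pos [576.1 128.4 167.4] yaw 14.65 tilt 0.02 F [-0.1  0.2 -0.2] w 0.471 j [-0.53  0.44  0.33  1.77 -0.17  0.96  0.13]
the job is handed in; nothing more can be done
None
```

The slide is clamped on the stage as asked, and I handed the job in at about 24 s.

- **Arm back:** I drew the spring arm back by its post to about 0.54 rad, and it stayed there by itself.
- **Placing the slide:** I set the white slide on the stage, moved it against the end stop, then slid it under the lip until it met the fixed edge. Contact with the edge came about 0.6 mm short of the mean position. Forces in the readings I took stayed at about 9 N or less.
- **Arm shut:** I eased the arm forward past centre, and it closed onto the slide on its own.

**Last checks:** In the final wrist and scene pictures the arm is at about 0.13 rad and bears on the slide. The slide is square to the edge, under the lip and against the stop. The gripper is clear, with about 0 N on it. I didn't touch the other things on the table. No check failed. The only disagreement was 2–4 mm between camera views, which feeling for contact made up for.

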